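# Dispense one tube cap and push it into the stop

### The job

Press the cap dispenser's plunger all the way down just once, so that it ejects a single screw cap, and let the plunger come back up. Then push that cap across the bench with the fingertips, without picking it up, until it is entirely inside the U-shaped metal stop. The other caps stay in the magazine, and the bottles and the petri dish beside the work stay where they are.

Things in the scene. Friction and masses are not known exactly. Their poses are not given: they have to be found in the camera images.
- dispenser: Cap dispenser, fixed to the bench: clear square magazine (38 x 38 mm, 51 mm high) with a stack of three screw caps, and behind it a grey box (84 long, 50 wide, 44 mm high) that carries the plunger. Origin on the bench under the magazine's vertical axis; -x points out of the outlet, +x towards the grey box (18 to 102 mm from the origin), z up. A second full press would eject a second cap.
- outlet (a point): Foot of the outlet, on the bench at the magazine's front face, 18 mm along -x from the dispenser's origin; gap 15 mm high. A full press drives a flat ram (27 mm wide, 10 mm high) out here: it slides the lowest cap straight along the dispenser's -x until the cap's centre is about 52 mm from the dispenser's origin. The ram goes back as the plunger rises, and the next cap drops down.
- plunger_top (a point): Centre of the top face of the plunger's black round button (32 mm across, 8 mm thick, on a steel stem), on the grey box, 60 mm behind the magazine's axis; 72 mm above the bench at rest, 50 mm when fully down.
- plunger (a joint): Plunger travel in m: 0 up, grows as it is pressed straight down, 0.022 at the stop. A spring (2 N at first, 6 N fully down) brings it back up within about half a second of release.
- cap_bottom_centre (a point): Centre of the lowest cap of the stack, the one that is ejected first: an orange ribbed screw cap 28 mm across and 11 mm high, about 12 g, standing flat on the bench (centre 5.5 mm above it).
- cap_second_centre (a point): Centre of the second cap in the magazine, same shape; must stay in the magazine.
- cap_third_centre (a point): Centre of the top cap in the magazine, same shape; must stay in the magazine.
- bay: U-shaped aluminium stop fixed to the bench, no floor: three walls 10 mm high, 4 mm thick round a space 60 mm wide (x) and 50 mm deep (y). Origin on the bench at the centre of that space; side walls' inner faces at x = +-30 mm, back wall's at y = +25 mm; the open mouth is at y = -25 mm. It stands left of the ejected cap as seen from the robot, its mouth roughly towards that cap.
- reagent_centre (a point): Centre of a small white bottle with a red cap (42 mm across, 68 mm high), standing loose beside the dispenser; bystander.
- bottle_centre (a point): Centre of a clear bottle with an orange cap (56 mm across, 99 mm high), standing loose beside the dispenser; bystander.
- petri_centre (a point): Centre of a closed petri dish (61 mm across, 15 mm high), lying loose between robot and dispenser; bystander.
There are look-alikes about, which are no part of the job. What is shaped like the part that bears cap_third_centre but green or red is not meant.

How it is judged:
By the outcome, as a careful person would: the job done as asked, in the order asked, and still so for the second after the job is handed in, with the robot touching nothing.
It also fails if it takes over 48 s, if anything falls off the work surface, if the arm or the gripper's body presses on something with over 40 N, if the wrist force passes 120 N, or if a joint passes its speed limit or range.

### The arm

A 7-joint arm with a two-finger parallel gripper is mounted at the origin on a cart in front of the work surface, level with it; the furniture and walls round the work are solid. World frame = base frame: x ahead of the robot, y to its left, z up, the work surface at z = 0. Lengths are in m, angles in rad, forces in N, time in s.
With the tool pointing down it reaches from about 0.35 to 0.9 m from the base axis. Payload 7.2 kg.
Tool frame: the origin (TCP) lies on the centre line of the jaws, within the pads' length; the fingertips stand 25 mm ahead of it and the grasp point (between the pads) lies 6 mm ahead of it (manip.finger_overhang is the x of the fingertips in the tool frame, in m); x points along the fingers, y is the direction in which the jaws open and shut, and the axes are right-handed (so a half turn about x gives the same grasp; the last joint's range is limited). The gripper opens to 85 mm and grips with 20 to 120 N. Pads are 22 mm wide; open, the fingers measure 114 mm over their backs; the gripper's body (76 mm by 85 mm) begins 54 mm behind the grasp point. The pads swing forward as they close: fully open they stand 13 mm farther back than shut.
Start: joints at [1.147, 0.411, -0.013, 1.596, 0.006, 1.134, -0.082], TCP at [0.218, -0.586, 0.256] pointing down, gripper open.
Joint ranges: [-2.95, 2.95], [-0.29, 1.99], [-1.47, 1.44], [0.14, 2.54], [-1.03, 4.17], [0.13, 1.85], [-2.86, 2.86]. Speed limits (rad/s): [2.39, 2.39, 3.01, 3.01, 3.14, 3.14, 3.14].

### API

Orientations are given as a rotation vector (axis times angle).
In Python, from station import manip gives the robot as it stands. The module is installed in compiled form; this text tells all that it offers.
- The arm moves only by the tool play_rows, never from a script. Its argument "motion" is one flat list of numbers, 7 for each row, row after row: the shift along the tool's x, y, z in cm, then the turn, a rotation vector about the tool's x, y, z in degrees, then the finger opening in cm, from 0 to 8.54. A call has 1 to 10 rows; each row is the pose to reach, as a shift and turn from the pose commanded when the call began, along the tool's axes at that moment; what a row does not reach only later rows make up. A row lasts 1/10 s, in which the tool goes at most 50 mm and 8.59 degrees, less where a joint would pass 70% of its speed; a pose out of reach is approached as far as the arm can. A call with a gripper value outside its range is refused whole. The fingers move at their own pace and stop on an object; "squeeze" is the grip in N (left out, the last holds). Time passes only in rows, so rows that repeat a pose let the fingers close. It gives the time, the measured TCP pose, the force and the opening at its end, in the units of the state.
- manip.sense(): the state, without advancing time (a new reading comes with each control period).
- manip.get_image(name): name is "scene" or "top" or "wrist"; returns a dict with "frame" (480x640x3 uint8, red, green, blue), "depth" (480x640 float32, m along the optical axis (not along the pixel's ray), 0 where there is no reading), "intrinsics" (3x3 intrinsics, pixels), "pose" (4x4, takes a point from camera to world coordinates). Camera axes: x right, y up, looking along -z (the intrinsics and any distortion apply to the point x, -y, -z); pixel columns grow to the right and rows downward; lengths in m; the calibration is good to about 2 mm. The wrist camera is an equidistant fisheye: a pixel r from the principal point sees the ray r / f radians off the axis. A picture is of the moment at which its call begins.
- manip.finish_job(): hands the job in, once; it reports no verdict.
The state is a dict: "time_s": time; "joint_positions": joint angles; "joint_vel": joint speeds; "joint_torque": joint torques, N m; "ee_pos": TCP position; "eef_rot": TCP orientation; "force": force on the tool from outside, world axes, zero at the start; "ft_torque": the same for the moment, N m; "width": finger opening in m.
Only numpy, scipy, OpenCV 4.12 (cv2) and the standard library are available. Lean on these libraries where they do the work, as an engineer would, in place of code of your own. Each camera call takes 0.05 s, during which the arm holds its last target.

## Working session

There is one attempt and no reset: what is moved stays moved. The work goes in short steps, Python scripts to look and compute and a tool call to move; the robot and the scene stay as the last step left them, time stands still between calls to the robot, and variables do not carry over. Pictures are saved under pics/ and viewed, and the job is handed in when it is done.

Besides the shell and the picture viewer there is one more tool, called by a JSON object that holds its "name" and its "arguments". play_rows: Moves the arm, as the interface text tells. Its arguments: {"type":"object","properties":{"motion":{"type":"array"},"squeeze":{"type":"number"}},"required":["motion"]}

```bash
mkdir -p pics; cat > h.py <<'E'
import numpy as np, cv2
from station import manip
from scipy.spatial.transform import Rotation as R
def grab(n,tag):
    d=manip.get_image(n); cv2.imwrite(f'pics/{tag}.png',cv2.cvtColor(d['frame'],cv2.COLOR_RGB2BGR)); np.savez(f'{tag}.npz',**d); return d
def world(d,u,v,z):
    K=d['intrinsics'];T=d['pose']
    r=np.array([(u-K[0,2])/K[0,0],-(v-K[1,2])/K[1,1],-1.]); r=T[:3,:3]@r; o=T[:3,3]
    return o+r*(z-o[2])/r[2]
def pts(d):
    K=d['intrinsics'];T=d['pose'];Z=d['depth']
    v,u=np.mgrid[:480,:640]
    P=np.stack([(u-K[0,2])/K[0,0]*Z,-(v-K[1,2])/K[1,1]*Z,-Z],-1)
    W=P@T[:3,:3].T+T[:3,3]; W[Z==0]=np.nan; return W
E
python3 - <<'E'
from h import *
for n in ['scene','top']:
    d=grab(n,n+'0'); print(n,d['intrinsics'],d['pose'].round(3))
s=manip.sense(); print(s)
E
```

```text
scene [[460.71132593   0.         311.59645742]
 [  0.         460.71132593 238.2560584 ]
 [  0.           0.           1.        ]] [[ 0.769  0.269 -0.58  -0.005]
 [-0.639  0.288 -0.714 -0.909]
 [-0.025  0.919  0.393  0.422]
 [ 0.     0.     0.     1.   ]]
top [[580.15894635   0.         328.78535862]
 [  0.         580.15894635 243.64290808]
 [  0.           0.           1.        ]] [[-0.021  0.998 -0.053  0.422]
 [-1.    -0.021 -0.017 -0.347]
 [-0.018  0.052  0.998  0.953]
 [ 0.     0.     0.     1.   ]]
{'time_s': 0.1, 'joint_positions': array([ 1.1467689 ,  0.41184442, -0.01269862,  1.59696177,  0.00561036,
        1.13427008, -0.0822273 ]), 'joint_vel': array([-6.25253863e-04, -2.22053839e-03, -5.99741132e-04, -3.77915445e-03,
        3.54876650e-04, -1.68706755e-05, -4.06161738e-05]), 'joint_torque': array([ 3.60843464e-03, -6.01824903e+01,  6.84608035e-01, -3.00091374e+01,
        1.40870683e-02,  6.32795360e-03, -1.41451149e-06]), 'ee_pos': array([ 0.21754626, -0.58548873,  0.25552135]), 'eef_rot': array([ 2.02787191,  0.36614124, -2.02863477]), 'force': array([0.1738991 , 0.34898171, 0.01660865]), 'ft_torque': array([ 0.02667497, -0.00030956,  0.00315415]), 'width': 0.08529416285009837}
```

View pics/scene0.png

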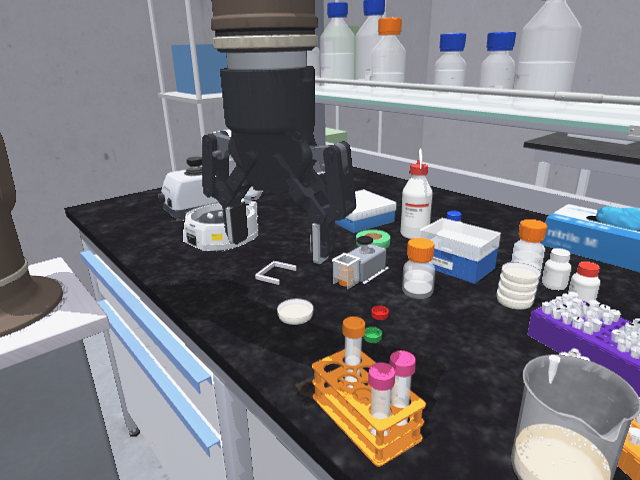

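View pics/top0.png

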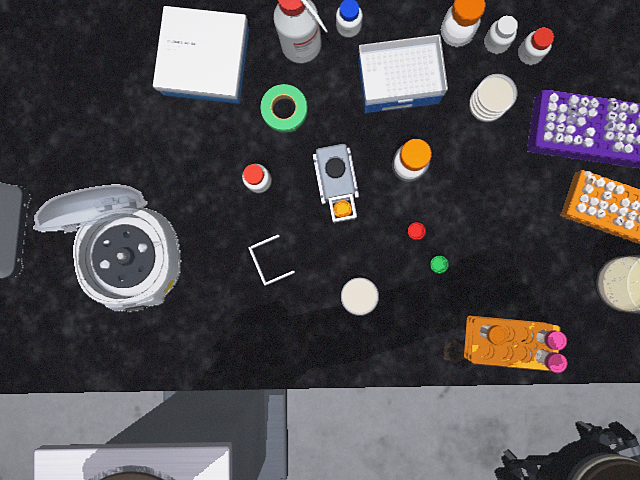

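The top view shows the dispenser magazine at about (343,210), the button at (335,168), the bay at (272,260) with its mouth to the right, and the petri dish at (360,296). The red bottle is at (256,177) and the clear bottle at (412,158). Next I'll take measurements from it.

```bash
python3 - <<'E'
from h import *
d=dict(np.load('top0.npz')); f=d['frame']
c=f[130:330,230:450]; cv2.imwrite('pics/crop0.png',cv2.cvtColor(cv2.resize(c,None,fx=3.5,fy=2.9 if 0 else 3,interpolation=cv2.INTER_CUBIC),cv2.COLOR_RGB2BGR))
W=pts(d)
for n,(u,v) in dict(but=(335,168),mag=(343,210),petri=(360,296),reag=(254,174),bot=(416,152),box=(322,190)).items(): print(n,W[v,u].round(4))
hsv=cv2.cvtColor(f,cv2.COLOR_RGB2HSV)
# button: depth-based
m=((W[...,2]>.064)&(W[...,2]<.08)); m[:, :310]=0; m[:,360:]=0; m[:145]=0; m[190:]=0
print('button', np.nanmean(W[m],0), m.sum())
m=((W[...,2]>.038)&(W[...,2]<.050)); m[:,:305]=0;m[:,365:]=0;m[:135]=0;m[205:]=0
p=W[m][:,:2].astype(np.float32); r=cv2.minAreaRect(p*1000); print('box',r,cv2.boxPoints(r))
m=((W[...,2]>.006)&(W[...,2]<.014)); m[:,:240]=0;m[:,300:]=0;m[:228]=0;m[290:]=0
p=W[m][:,:2].astype(np.float32); r=cv2.minAreaRect(p*1000); print('bay',r,cv2.boxPoints(r),m.sum())
m=((W[...,2]>.008)&(W[...,2]<.02)); m[:,:335]=0;m[:,385:]=0;m[:270]=0;m[320:]=0
p=W[m][:,:2].astype(np.float32);print('petri',cv2.minEnclosingCircle(p*1000))
E
```

```text
but [ 0.5837 -0.3439  0.0763]
mag [ 0.525  -0.3551  0.0241]
petri [ 0.3863 -0.3796  0.014 ]
reag [ 0.5791 -0.2187  0.0669]
bot [ 0.6013 -0.4649  0.0958]
box [ 5.616e-01 -3.214e-01  5.000e-04]
button [ 0.58528613 -0.34327562  0.07186643] 326
box ((581.1094360351562, -343.9919128417969), (93.36754608154297, 49.891021728515625), 9.449301719665527) [[ 530.9637  -327.0492 ]
 [ 539.1545  -376.26324]
 [ 631.2552  -360.93463]
 [ 623.0644  -311.72058]]
bay ((452.9808044433594, -235.78489685058594), (75.74702453613281, 57.33165740966797), 22.23651695251465) [[ 407.07593 -223.58347]
 [ 428.77197 -276.65137]
 [ 498.88568 -247.98633]
 [ 477.18964 -194.91843]] 265
petri ((386.6207580566406, -377.80987548828125), 30.30756378173828)
```

View pics/crop0.png

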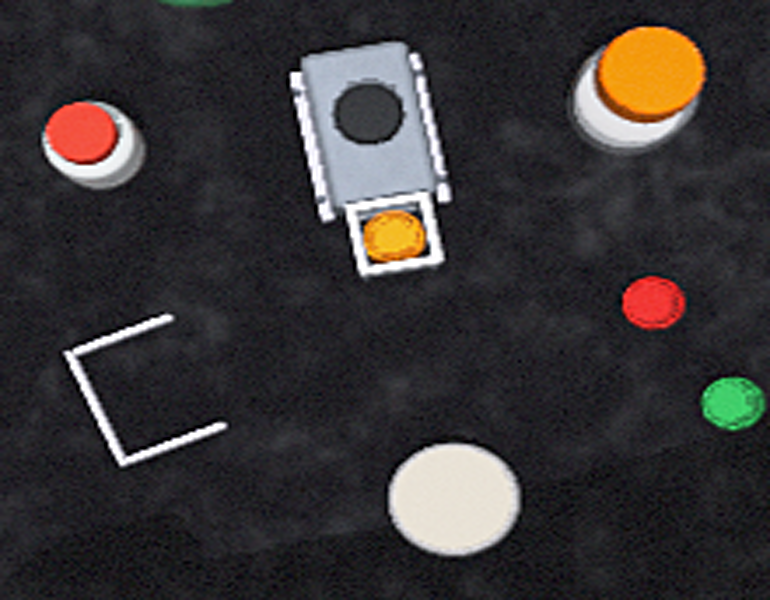

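```bash
python3 - <<'E'
from h import *
d=dict(np.load('top0.npz')); f=d['frame']
w=lambda u,v,z: world(d,u,v,z)
cs=[w(x/3.5+230-.4,y/3+130-.4,.051)[:2] for x,y in [(346,208),(432,192),(443,265),(362,278)]]
print('mag',np.round(cs,4),np.mean(cs,0))
g=f.min(-1)
def rect(x0,y0,x1,y1,z,th=150):
    m=np.zeros(g.shape,bool); m[y0:y1,x0:x1]=g[y0:y1,x0:x1]>th
    v,u=np.nonzero(m); return np.array([w(a,b,z)[:2] for a,b in zip(u,v)]).astype(np.float32)*1000
P=rect(245,230,300,290,.010); r=cv2.minAreaRect(P); print('bay',r,cv2.boxPoints(r),len(P))
P=rect(326,192,360,225,.051,190); r=cv2.minAreaRect(P); print('mag',r,cv2.boxPoints(r),len(P))
hsv=cv2.cvtColor(f,cv2.COLOR_RGB2HSV)
m=(hsv[...,2]<70).astype(np.uint8); mm=np.zeros_like(m); mm[155:182,322:348]=m[155:182,322:348]
k=max(cv2.findContours(mm,0,1)[0],key=len); (u,v),rr=cv2.minEnclosingCircle(k); print('but px',u,v,rr,w(u,v,.072))
# caps
for n,z,b in [('reag',.068,(235,150,280,200)),('bottle',.099,(390,130,440,185)),('capstack',.033,(328,192,358,225))]:
    x0,y0,x1,y1=b; m=np.zeros(g.shape,np.uint8); m[y0:y1,x0:x1]=((hsv[...,1]>150)&(hsv[...,2]>120))[y0:y1,x0:x1]
    k=max(cv2.findContours(m,0,1)[0],key=len); (u,v),rr=cv2.minEnclosingCircle(k); print(n,u,v,rr,w(u,v,z))
# scene checks
E
```

```text
mag [[ 0.5399 -0.3325]
 [ 0.5474 -0.3711]
 [ 0.5091 -0.3751]
 [ 0.5031 -0.3389]] [ 0.52486868 -0.35441757]
bay ((448.3466796875, -236.305419921875), (67.93373107910156, 53.75944900512695), 22.399511337280273) [[ 406.69977 -224.3973 ]
 [ 427.1855  -274.10056]
 [ 489.9936  -248.21355]
 [ 469.50787 -198.51028]] 247
mag ((527.50048828125, -357.654541015625), (38.15171813964844, 46.59306716918945), 10.072957992553711) [[ 504.64407 -338.0535 ]
 [ 512.7933  -383.92838]
 [ 550.35693 -377.25558]
 [ 542.2077  -331.3807 ]] 242
but px 335.0 167.5 10.062405586242676 [ 0.58528797 -0.3438654   0.072     ]
reag 252.5497283935547 173.84254455566406 9.963892936706543 [ 0.57920279 -0.21661744  0.068     ]
bottle 415.6333312988281 154.36666870117188 16.1370849609375 [ 0.59706704 -0.46385262  0.099     ]
capstack 342.1850891113281 208.67678833007812 8.973074913024902 [ 0.52612452 -0.35378884  0.033     ]
```

```bash
cat >> h.py <<'E'
def plan(p, yaxis_dir=None):
    """shift (cm, tool axes) to get fingertips to world p, and turn for tool y along dir (tool straight down)"""
    s=manip.sense(); A=R.from_rotvec(s['eef_rot']).as_matrix()
    x=np.array([0,0,-1.])
    if yaxis_dir is None: B=A
    else:
        y=np.array([*yaxis_dir,0]);y/=np.linalg.norm(y); B=np.stack([x,y,np.cross(x,y)],1)
    tcp=np.array(p)-B[:,0]*manip.finger_overhang
    print('shift cm',(A.T@(tcp-s['ee_pos'])*100).round(2),'turn deg',np.degrees(R.from_matrix(A.T@B).as_rotvec()).round(2))
def st():
    s=manip.sense(); A=R.from_rotvec(s['eef_rot']).as_matrix()
    print('t',s['time_s'],'tip',(s['ee_pos']+A[:,0]*manip.finger_overhang).round(4),'F',s['force'].round(2),'w',round(float(s['width']),4)); print(A.round(4)); return s
E
python3 - <<'E'
from h import *
st(); print(manip.finger_overhang)
# dirs
plan([.5853,-.3436,.10],(.98,.2)); plan([.5853,-.3436,.10],(-.98,-.2)); plan([.5853,-.3436,.10])
E
```

```text
t 0.1 tip [ 0.2175 -0.5855  0.2305] F [0.17 0.35 0.02] w 0.0853
[[-6.000e-04  3.484e-01 -9.374e-01]
 [ 1.300e-03 -9.374e-01 -3.484e-01]
 [-1.000e+00 -1.400e-03  1.000e-04]]
0.025
shift cm [ 13.06  -9.84 -42.9 ] turn deg [-8.115e+01 -5.000e-02  7.000e-02]
shift cm [ 13.06  -9.84 -42.9 ] turn deg [9.885e+01 8.000e-02 6.000e-02]
shift cm [ 13.06  -9.84 -42.9 ] turn deg [0. 0. 0.]
```

{"name": "play_rows", "arguments": {"motion": [0, -1, -4.3, -8, 0, 0, 0, 0, -2, -8.6, -16, 0, 0, 0, 0, -3, -12.9, -24, 0, 0, 0, 0, -4, -17.2, -32, 0, 0, 0, 0, -5, -21.5, -40, 0, 0, 0, 0, -6, -25.8, -48, 0, 0, 0, 0, -7, -30, -56, 0, 0, 0, 0, -8, -34.4, -64, 0, 0, 0, 0, -9, -38.7, -72, 0, 0, 0, 0, -9.8, -42.9, -81, 0, 0, 0], "squeeze": 20}}

```text
time_s: 1.1
ee_pos: [0.5869, -0.3431, 0.256]
eef_rot: [1.062, 1.297, -1.062]
force: [-0.4, -0.8, 0.1]
width: -0.0001
```

```bash
python3 - <<'E'
from h import *
st(); plan([.5855,-.3437,.10],(.98,.2))
E
```

```text
t 1.1 tip [ 0.5869 -0.3431  0.231 ] F [-0.41 -0.8   0.08] w -0.0001
[[-5.000e-04  9.805e-01  1.964e-01]
 [ 4.000e-04  1.964e-01 -9.805e-01]
 [-1.000e+00 -4.000e-04 -5.000e-04]]
shift cm [13.1  -0.14  0.04] turn deg [-0.21 -0.03  0.03]
```

{"name": "play_rows", "arguments": {"motion": [4, -0.1, 0, 0, 0, 0, 0, 8, -0.1, 0, 0, 0, 0, 0, 12, -0.1, 0, 0, 0, 0, 0, 14, -0.1, 0, 0, 0, 0, 0, 14, -0.1, 0, 0, 0, 0, 0]}}

```text
time_s: 1.6
ee_pos: [0.5824, -0.3437, 0.112]
eef_rot: [1.067, 1.301, -1.069]
force: [-0.9, -0.3, 0.5]
width: 0.0
```

```bash
python3 - <<'E'
from h import *
st(); plan([.5855,-.3437,.072],(.98,.2)); grab('scene','scene1'); d=grab('wrist','wrist1');grab('top','top1')
d=cv2.imread('pics/scene1.png'); cv2.imwrite('pics/scene1c.png',cv2.resize(d[150:350,230:480],None,fx=3,fy=3))
d=cv2.imread('pics/top1.png'); cv2.imwrite('pics/top1c.png',cv2.resize(d[130:330,230:450],None,fx=3,fy=3))
E
```

```text
t 1.6 tip [ 0.5822 -0.3436  0.087 ] F [-0.86 -0.25  0.52] w 0.0
[[-0.0065  0.9816  0.1908]
 [ 0.0035  0.1908 -0.9816]
 [-1.     -0.0057 -0.0047]]
shift cm [1.49 0.32 0.07] turn deg [-0.54 -0.27  0.32]
```

View pics/scene1c.png

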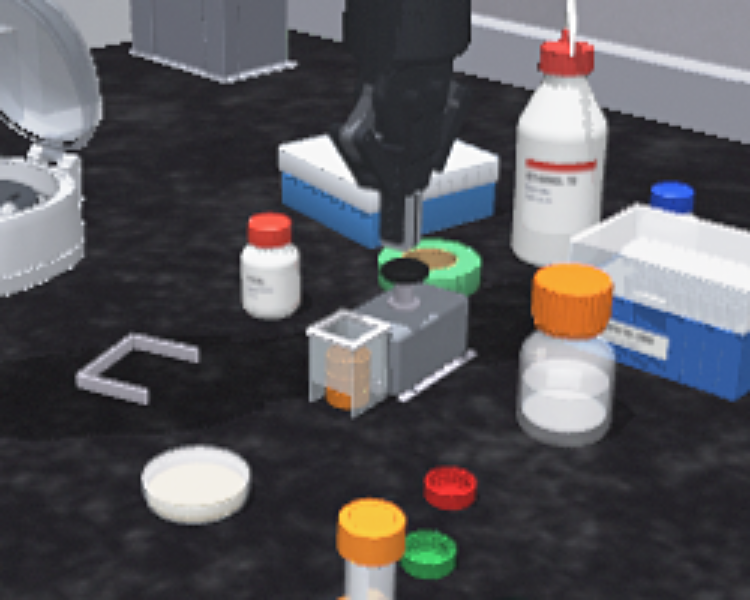

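View pics/wrist1.png

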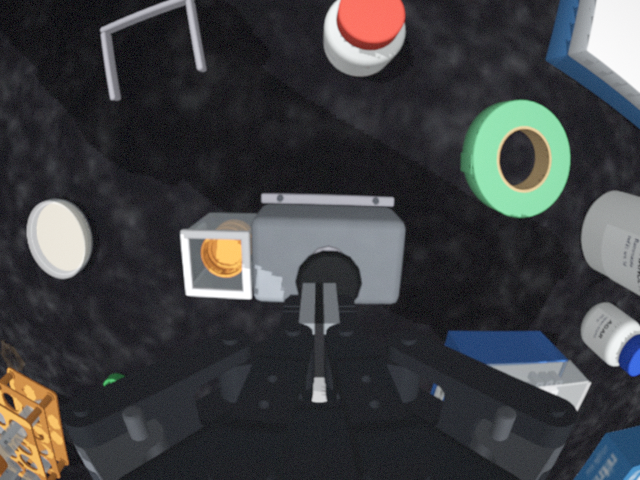

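View pics/top1c.png

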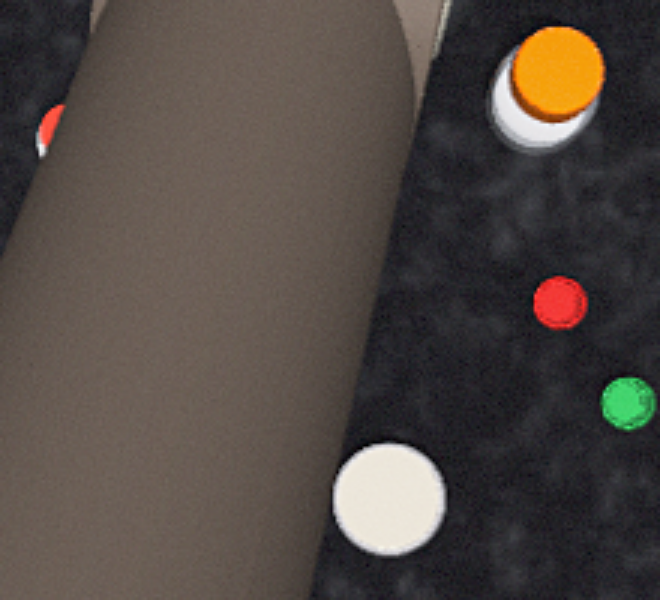

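{"name": "play_rows", "arguments": {"motion": [0, 0, 0, 0, 0, 0, 0, 0, 0, 0, 0, 0, 0, 0, 0, 0, 0, 0, 0, 0, 0]}}

```text
time_s: 2.05
ee_pos: [0.5851, -0.345, 0.1174]
eef_rot: [1.067, 1.292, -1.067]
force: [1.2, -0.0, 0.6]
width: -0.0001
```

```bash
python3 - <<'E'
from h import *
st(); plan([.5855,-.3437,.072],(.98,.2))
E
```

```text
t 2.05 tip [ 0.5851 -0.3451  0.0924] F [ 1.22 -0.02  0.59] w -0.0001
[[ 1.400e-03  9.817e-01  1.903e-01]
 [-9.000e-04  1.903e-01 -9.817e-01]
 [-1.000e+00  1.200e-03  1.200e-03]]
shift cm [ 2.04  0.06 -0.13] turn deg [-0.56  0.07 -0.07]
```

{"name": "play_rows", "arguments": {"motion": [0.8, 0, -0.1, 0, 0, 0, 0, 1.5, 0, -0.1, 0, 0, 0, 0, 2.0, 0, -0.1, 0, 0, 0, 0, 2.5, 0, -0.1, 0, 0, 0, 0, 3.0, 0, -0.1, 0, 0, 0, 0, 3.4, 0, -0.1, 0, 0, 0, 0, 3.7, 0, -0.1, 0, 0, 0, 0, 3.9, 0, -0.1, 0, 0, 0, 0, 4.1, 0, -0.1, 0, 0, 0, 0, 4.1, 0, -0.1, 0, 0, 0, 0]}}

```text
time_s: 3.05
ee_pos: [0.5842, -0.3436, 0.0753]
eef_rot: [1.067, 1.294, -1.067]
force: [-3.6, 2.0, 5.1]
width: 0.0
```

```bash
python3 - <<'E'
from h import *
st(); grab('scene','scene2');d=cv2.imread('pics/scene2.png'); cv2.imwrite('pics/scene2c.png',cv2.resize(d[200:320,280:440],None,fx=5,fy=5,interpolation=cv2.INTER_CUBIC))
E
```

```text
t 3.05 tip [ 0.5842 -0.3436  0.0503] F [-3.61  1.97  5.13] w 0.0
[[-7.000e-04  9.817e-01  1.905e-01]
 [ 2.000e-04  1.905e-01 -9.817e-01]
 [-1.000e+00 -7.000e-04 -3.000e-04]]
```

View pics/scene2c.png

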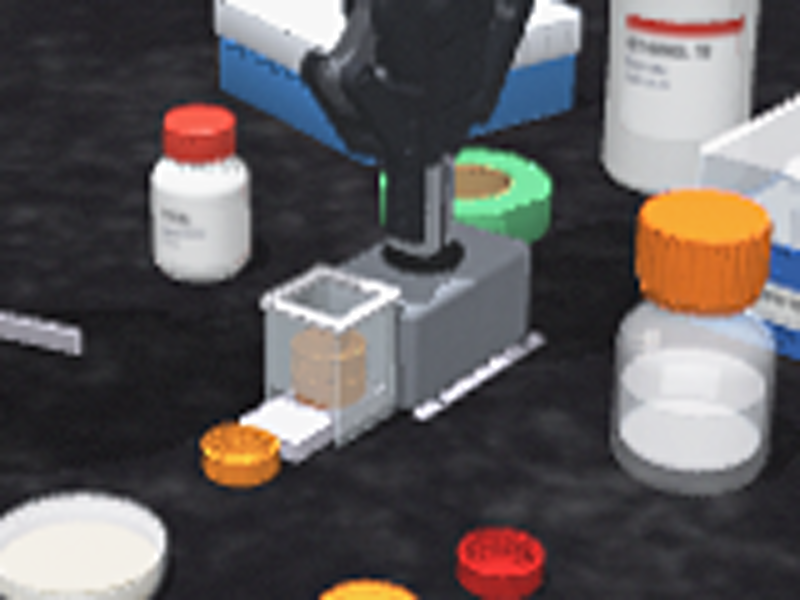

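The ram is out at about (290,430) and the cap sits in front of it at (240,455). I'll push on a little in the same press to reach the stop for certain.

{"name": "play_rows", "arguments": {"motion": [0.1, 0, 0, 0, 0, 0, 0, 0.2, 0, 0, 0, 0, 0, 0, 0.3, 0, 0, 0, 0, 0, 0, 0.3, 0, 0, 0, 0, 0, 0]}}

```text
time_s: 3.5
ee_pos: [0.5844, -0.3436, 0.0749]
eef_rot: [1.066, 1.293, -1.068]
force: [-9.8, 4.2, 23.7]
width: -0.0002
```

Force has risen to 24 N, well above the 6 N spring, so the plunger is at its stop. Releasing it now.

{"name": "play_rows", "arguments": {"motion": [-1, 0, 0, 0, 0, 0, 0, -3, 0, 0, 0, 0, 0, 0, -6, 0, 0, 0, 0, 0, 0, -10, 0, 0, 0, 0, 0, 0, -12, 0, -4, 0, 0, 0, 0, -12, 0, -4, 0, 0, 0, 0]}}

```text
time_s: 4.1
ee_pos: [0.5794, -0.2996, 0.1961]
eef_rot: [1.066, 1.291, -1.059]
force: [0.4, 1.5, -0.1]
width: -0.0001
```

```bash
python3 - <<'E'
from h import *
st(); s=grab('scene','scene3');d=cv2.imread('pics/scene3.png'); cv2.imwrite('pics/scene3c.png',cv2.resize(d[200:320,240:400],None,fx=5,fy=5,interpolation=cv2.INTER_CUBIC))
f=s['frame'];hsv=cv2.cvtColor(f,cv2.COLOR_RGB2HSV); W=pts(s)
m=((hsv[...,0]>8)&(hsv[...,0]<22)&(hsv[...,1]>170)&(hsv[...,2]>120)).astype(np.uint8); 
n,l,stt,c=cv2.connectedComponentsWithStats(m)
for i in range(1,n):
    if stt[i,4]>25: print(stt[i],c[i],np.nanmedian(W[l==i],0).round(4), world(s,*c[i],.0055).round(4))
E
```

```text
t 4.1 tip [ 0.5796 -0.2996  0.1711] F [ 0.37  1.45 -0.14] w -0.0001
[[ 6.200e-03  9.807e-01  1.954e-01]
 [ 4.000e-04  1.954e-01 -9.807e-01]
 [-1.000e+00  6.100e-03  8.000e-04]]
[379  18  23  16 347] [389.63688761  25.51008646] [ 0.9011 -0.1072  0.4518] [-1.29695e+01 -1.23837e+01  5.50000e-03]
[519 219  28  23 535] [532.00560748 230.00934579] [ 0.8089 -0.555   0.0895] [ 1.0162 -0.4661  0.0055]
[407 238  27  24 561] [419.92513369 249.61319073] [ 0.5881 -0.471   0.0915] [ 0.74   -0.3594  0.0055]
[340 280   7   6  31] [342.96774194 282.70967742] [ 0.5167 -0.3563  0.0062] [ 0.5174 -0.3556  0.0055]
[320 285  16  12 158] [327.71518987 290.37974684] [ 0.4772 -0.3583  0.0064] [ 0.4771 -0.358   0.0055]
[343 316  22   9  67] [354.25373134 318.67164179] [ 0.3397 -0.5634  0.1075] [ 0.4478 -0.4562  0.0055]
[342 322  23  16 225] [353.2        331.46666667] [ 0.3215 -0.5811  0.1011] [ 0.4213 -0.4807  0.0055]
[312 351  29  14  29] [326. 357.] [ 0.3414 -0.4956  0.0008] [ 0.3481 -0.4999  0.0055]
[361 352  15  11  72] [365.47222222 357.94444444] [ 0.3459 -0.5792  0.0515] [ 0.3887 -0.5388  0.0055]
[323 360  21  15 152] [334.13157895 367.50657895] [ 0.3145 -0.554   0.0378] [ 0.3412 -0.5247  0.0055]
[356 364  15  15 104] [363.31730769 370.51923077] [ 0.3403 -0.584   0.0271] [ 0.3669 -0.5559  0.0055]
[ 312  366  114  101 3419] [370.83035975 420.41591109] [ 0.2909 -0.649   0.0252] [ 0.3089 -0.6251  0.0055]
[361 380  10   7  36] [364.25       382.52777778] [ 0.3147 -0.6069  0.0499] [ 0.3505 -0.5736  0.0055]
[391 405  13  11  70] [395.01428571 409.95714286] [ 0.3046 -0.6643  0.0519] [ 0.3434 -0.6328  0.0055]
[631 419   9   9  40] [634.625 423.875] [ 0.5028 -0.8333  0.0297] [ 0.5343 -0.8291  0.0055]
[618 433  22  47 641] [629.96099844 459.66458658] [ 0.4593 -0.8456  0.0199] [ 0.4753 -0.8436  0.0055]
```

View pics/scene3c.png

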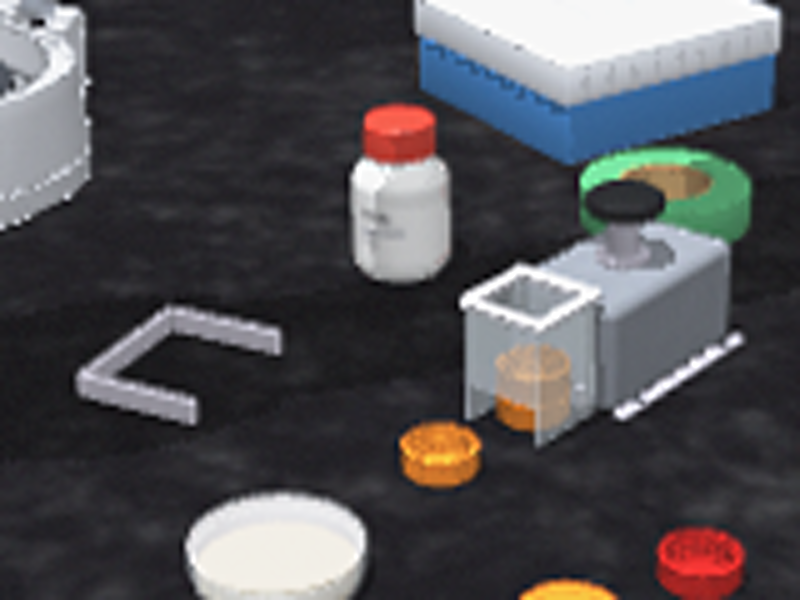

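Plunger up at (623,205), ram retracted, two caps still in the magazine at (533,385), ejected cap at (440,455). Next I'll go to a hover behind the cap with the fingers 14 mm apart to cradle it.

```bash
python3 - <<'E'
from h import *
plan([.486,-.412,.12],(.977,.214))
E
```

```text
shift cm [  4.9  -11.23   9.  ] turn deg [-1.15  0.07 -0.21]
```

{"name": "play_rows", "arguments": {"motion": [0, -4, 0, 0, 0, 0, 1.4, 0, -8, 2, 0, 0, 0, 1.4, 0, -11.2, 5, -1, 0, 0, 1.4, 2, -11.2, 9, -1, 0, 0, 1.4, 4.5, -11.2, 9, -1, 0, 0, 1.4, 4.5, -11.2, 9, -1, 0, 0, 1.4, 4.5, -11.2, 9, -1, 0, 0, 1.4, 4.5, -11.2, 9, -1, 0, 0, 1.4]}}

```text
time_s: 4.95
ee_pos: [0.4851, -0.4135, 0.1482]
eef_rot: [1.053, 1.3, -1.052]
force: [-0.5, 0.5, 0.5]
width: 0.0138
```

```bash
python3 - <<'E'
from h import *
st(); 
for n in ['top','wrist','scene']: grab(n,n+'4')
d=cv2.imread('pics/top4.png'); cv2.imwrite('pics/top4c.png',cv2.resize(d[130:330,230:450],None,fx=3,fy=3))
d=dict(np.load('top4.npz'));f=d['frame'];hsv=cv2.cvtColor(f,cv2.COLOR_RGB2HSV)
m=((hsv[...,0]>8)&(hsv[...,0]<24)&(hsv[...,1]>150)&(hsv[...,2]>120)).astype(np.uint8); m[:220]=0;m[270:]=0;m[:,:310]=0;m[:,380:]=0
v,u=np.nonzero(m); print(len(u))
if len(u): print(u.min(),u.max(),v.min(),v.max(),world(d,u.mean(),v.mean(),.009))
plan([.486,-.412,.12],(.977,.214))
E
```

```text
t 4.95 tip [ 0.4851 -0.4135  0.1232] F [-0.5   0.55  0.46] w 0.0138
[[ 1.100e-03  9.779e-01  2.091e-01]
 [-2.000e-04  2.091e-01 -9.779e-01]
 [-1.000e+00  1.000e-03  5.000e-04]]
5
339 340 237 240 [ 0.4799491  -0.34869937  0.009     ]
shift cm [ 0.35  0.14 -0.16] turn deg [-0.3   0.08 -0.07]
```

View pics/top4c.png

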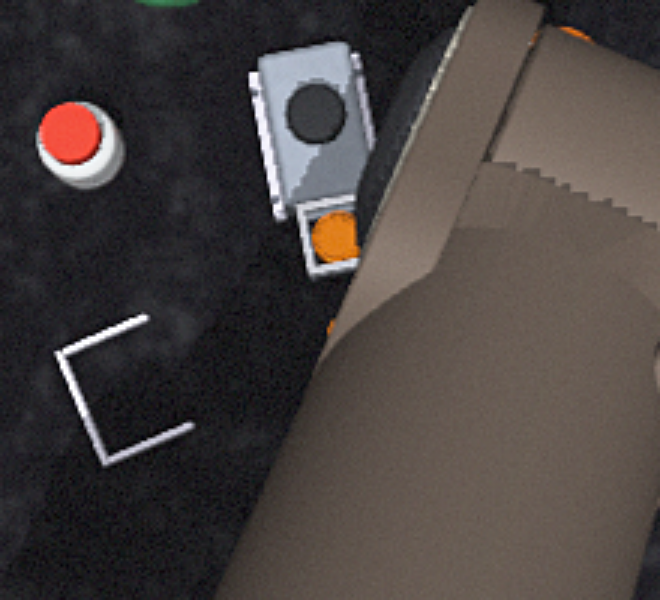

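View pics/wrist4.png

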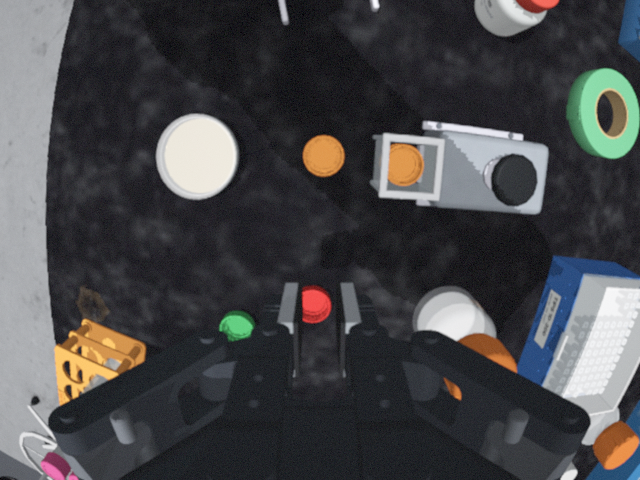

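Wrist view: cap at (324,156), bay wall ends at (283,20) and (377,5), petri dish at (198,157). The two fingers straddle the column around 320, in line with the cap.

```bash
cat >> h.py <<'E'
def fish(d,u,v,z):
    K=d['intrinsics'];T=d['pose']; a=(u-K[0,2])/K[0,0]; b=(v-K[1,2])/K[1,1]; th=np.hypot(a,b)
    r=np.array([np.sin(th)*a/th,-np.sin(th)*b/th,-np.cos(th)]); r=T[:3,:3]@r;o=T[:3,3]; return o+r*(z-o[2])/r[2]
def orange(f,box):
    hsv=cv2.cvtColor(f,cv2.COLOR_RGB2HSV); x0,y0,x1,y1=box
    m=((hsv[...,0]>5)&(hsv[...,0]<24)&(hsv[...,1]>130)&(hsv[...,2]>90)).astype(np.uint8); q=np.zeros_like(m); q[y0:y1,x0:x1]=m[y0:y1,x0:x1]
    k=max(cv2.findContours(q,0,1)[0],key=cv2.contourArea); return cv2.minEnclosingCircle(k)
E
python3 - <<'E'
from h import *
d=dict(np.load('wrist4.npz')); print(d['pose'].round(3))
(u,v),r=orange(d['frame'],(290,125,360,190)); print(u,v,r,fish(d,u,v,.008),fish(d,u-r,v,.008),fish(d,u+r,v,.008))
for p in [(283,22),(377,9)]: print(fish(d,*p,.008))
print('petri',fish(d,198,157,.014))
s=dict(np.load('scene4.npz'));(u,v),r=orange(s['frame'],(310,275,339,305)); print(u,v,r,world(s,u,v,.0055))
E
```

```text
[[ 0.978 -0.2   -0.059  0.471]
 [ 0.208  0.94   0.271 -0.346]
 [ 0.001 -0.277  0.961  0.266]
 [ 0.     0.     0.     1.   ]]
323.1470642089844 155.3235321044922 21.296527862548828 [ 0.47740772 -0.36108382  0.008     ] [ 0.46302222 -0.36410861  0.008     ] [ 0.4917883  -0.35793386  0.008     ]
[ 0.43051041 -0.27356277  0.008     ]
[ 0.49190152 -0.24935154  0.008     ]
petri [ 0.39177163 -0.37808003  0.014     ]
327.3333435058594 290.4166564941406 8.090296745300293 [ 0.47651885 -0.35760499  0.0055    ]
```

{"name": "play_rows", "arguments": {"motion": [3, 0.1, 0, 0, 0, 0, 1.4, 6, 0.2, 0, 0, 0, 0, 1.4, 9, 0.2, 0, 0, 0, 0, 1.4, 10.5, 0.2, 0, 0, 0, 0, 1.4, 11.5, 0.2, 0, 0, 0, 0, 1.4, 11.8, 0.2, 0, 0, 0, 0, 1.4, 11.8, 0.2, 0, 0, 0, 0, 1.4, 11.8, 0.2, 0, 0, 0, 0, 1.4]}}

```text
time_s: 5.9
ee_pos: [0.4868, -0.4143, 0.0306]
eef_rot: [1.054, 1.299, -1.054]
force: [0.4, -1.0, 0.3]
width: 0.0141
```

```bash
python3 - <<'E'
from h import *
st(); 
for n in ['wrist','scene']: grab(n,n+'5')
d=cv2.imread('pics/scene5.png'); cv2.imwrite('pics/scene5c.png',cv2.resize(d[200:320,240:400],None,fx=5,fy=5,interpolation=cv2.INTER_CUBIC))
E
```

```text
t 5.9 tip [ 0.4868 -0.4143  0.0056] F [ 0.37 -1.04  0.3 ] w 0.0141
[[ 0.0015  0.9782  0.2075]
 [-0.0013  0.2075 -0.9782]
 [-1.      0.0012  0.0016]]
```

View pics/scene5c.png

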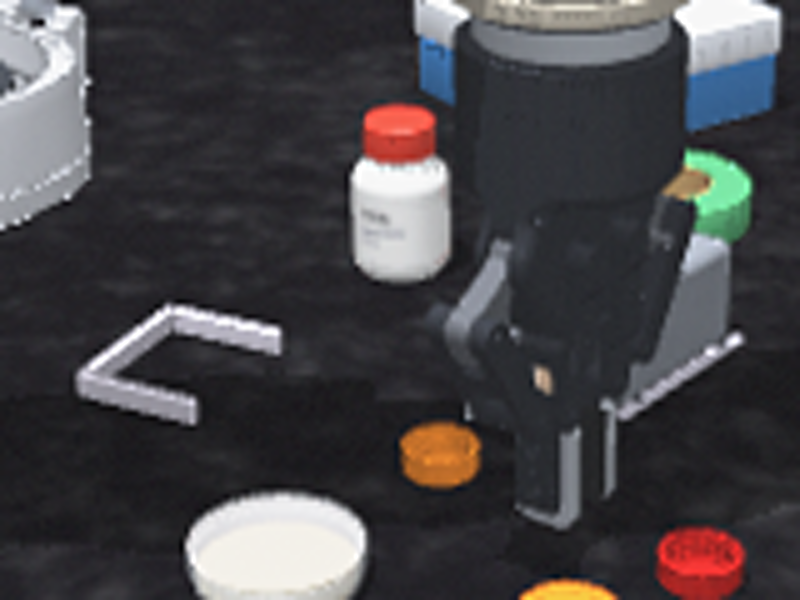

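View pics/wrist5.png

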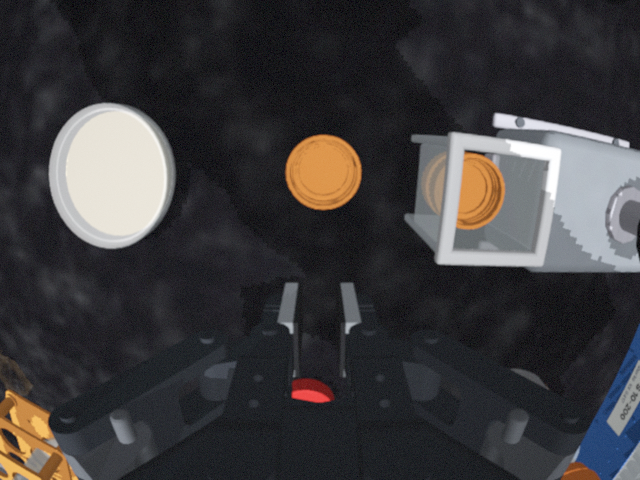

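Cap at wrist (323,172), fingers centred on column 320, so they are aligned. Before pushing past the magazine I'll use the depth images to check how low the knuckles hang.

```bash
python3 - <<'E'
from h import *
d=dict(np.load('scene5.npz')); W=pts(d); s=manip.sense(); A=R.from_rotvec(s['eef_rot']).as_matrix()
L=(W-s['ee_pos'])@A
f=d['frame'].astype(int)
for lo in np.arange(.01,.13,.01):
    m=(W[...,2]>lo)&(W[...,2]<=lo+.01)&(abs(L[...,1])<.09)&(abs(L[...,2])<.05)
    m[:, 385:]=0
    P=L[m]
    if len(P): print(round(lo,3),len(P),'y',P[:,1].min().round(3),P[:,1].max().round(3),'z',P[:,2].min().round(3),P[:,2].max().round(3))
# wrist pic: left knuckle inner edges
w=dict(np.load('wrist5.npz')); Z=w['depth']; K=w['intrinsics'];T=w['pose']
v,u=np.mgrid[:480,:640]; a=(u-K[0,2])/K[0,0]; b=(v-K[1,2])/K[1,1]; th=np.hypot(a,b)+1e-9
P=np.stack([np.tan(th)*a/th*Z,-np.tan(th)*b/th*Z,-Z],-1); Wd=P@T[:3,:3].T+T[:3,3]; Lw=(Wd-s['ee_pos'])@A; 
for p in [(100,400),(120,430),(540,400),(515,430),(285,300),(352,300),(272,320),(370,320),(230,350),(420,340),(200,370),(440,370)]:
    print(p,'z',Wd[p[1],p[0],2].round(3),'tool',Lw[p[1],p[0]].round(3))
m=(Z>0)&(abs(Lw[...,1])<.09)&(Lw[...,2]>-.03)&(Lw[...,2]<.04)&(v>275)
for lo in np.arange(.02,.13,.01):
    k=m&(Wd[...,2]>lo)&(Wd[...,2]<=lo+.01)
    if k.any(): P=Lw[k]; print('w',round(lo,3),k.sum(),P[:,1].min().round(3),P[:,1].max().round(3),P[:,2].min().round(3),P[:,2].max().round(3))
E
```

```text
0.01 217 y -0.09 0.087 z -0.05 0.049
0.02 113 y -0.024 0.041 z -0.037 0.011
0.03 103 y -0.023 0.037 z -0.037 0.011
0.04 72 y -0.023 0.021 z -0.004 0.013
0.05 173 y -0.044 0.039 z -0.013 0.014
0.06 158 y -0.049 0.049 z -0.012 0.015
0.07 240 y -0.055 0.051 z -0.013 0.017
0.08 227 y -0.062 0.057 z -0.013 0.018
0.09 280 y -0.066 0.064 z -0.013 0.019
0.1 304 y -0.064 0.059 z -0.014 0.02
0.11 228 y -0.046 0.035 z -0.011 0.019
0.12 107 y -0.041 -0.006 z -0.011 0.011
(100, 400) z 0.089 tool [-0.058 -0.052 -0.011]
(120, 430) z 0.095 tool [-0.065 -0.045 -0.008]
(540, 400) z 0.09 tool [-0.059  0.053 -0.011]
(515, 430) z 0.094 tool [-0.064  0.045 -0.007]
(285, 300) z 0.027 tool [ 0.003 -0.012 -0.01 ]
(352, 300) z 0.027 tool [ 0.004  0.012 -0.01 ]
(272, 320) z 0.034 tool [-0.003 -0.016 -0.006]
(370, 320) z 0.035 tool [-0.004  0.018 -0.006]
(230, 350) z 0.054 tool [-0.024 -0.027 -0.006]
(420, 340) z 0.057 tool [-0.026  0.03  -0.011]
(200, 370) z 0.068 tool [-0.038 -0.032 -0.008]
(440, 370) z 0.068 tool [-0.038  0.033 -0.008]
w 0.02 973 -0.021 0.021 -0.01 0.012
w 0.03 925 -0.02 0.021 -0.011 0.012
w 0.04 1622 -0.033 0.034 -0.013 0.012
w 0.05 4256 -0.043 0.043 -0.013 0.012
w 0.06 7233 -0.049 0.049 -0.015 0.014
w 0.07 7823 -0.055 0.054 -0.017 0.013
w 0.08 11033 -0.061 0.062 -0.017 0.012
w 0.09 15340 -0.064 0.065 -0.019 0.004
w 0.1 15416 -0.062 0.063 -0.02 0.009
w 0.11 363 -0.034 0.038 -0.019 -0.01
```

The knuckles reach 34–43 mm either side at magazine-top height, but the magazine is only about 31 mm from the push line, so they could rub against it. I'll lift, yaw 90° and shut the fingers. The flat back of the finger, 22 mm wide, then does the pushing, with the linkage lying along the push direction.

```bash
python3 - <<'E'
from h import *
print(manip.sense()['joint_positions'].round(2)); plan([.4865,-.4125,.06],(-.21,.978))
E
```

```text
[ 0.86  0.71 -0.33  1.72  0.31  0.76  0.58]
shift cm [-5.45  0.03 -0.17] turn deg [-9.014e+01  1.200e-01  2.000e-02]
```

{"name": "play_rows", "arguments": {"motion": [-3, 0, 0, 0, 0, 0, 0, -6, 0, 0, 0, 0, 0, 0, -6, 0, 0, -8, 0, 0, 0, -6, 0, 0, -16, 0, 0, 0, -6, 0, 0, -24, 0, 0, 0, -6, 0, 0, -32, 0, 0, 0, -6, 0, 0, -40, 0, 0, 0, -6, 0, 0, -48, 0, 0, 0, -6, 0, 0, -56, 0, 0, 0, -6, 0, 0, -64, 0, 0, 0]}}

```text
time_s: 7.0
ee_pos: [0.4862, -0.4142, 0.0901]
eef_rot: [0.187, 1.562, -0.189]
force: [0.7, -0.0, -0.3]
width: -0.0001
```

{"name": "play_rows", "arguments": {"motion": [0, 0, 0, -8, 0, 0, 0, 0, 0, 0, -16, 0, 0, 0, 0, 0, 0, -24, 0, 0, 0, 0, 0, 0, -26, 0, 0, 0, 0, 0, 0, -26, 0, 0, 0, 0, 0, 0, -26, 0, 0, 0, 0, 0, 0, -26, 0, 0, 0]}}

```text
time_s: 7.7
ee_pos: [0.4861, -0.4139, 0.0896]
eef_rot: [-0.164, 1.564, 0.163]
force: [0.0, 0.8, 0.3]
width: -0.0001
```

```bash
python3 - <<'E'
from h import *
st(); print(manip.sense()['joint_positions'].round(2)); plan([.4865,-.4125,.005],(-.21,.978))
d=grab('wrist','wrist6')
E
```

```text
t 7.7 tip [ 0.4861 -0.4139  0.0646] F [0.   0.8  0.34] w -0.0001
[[ 2.000e-04 -2.065e-01  9.784e-01]
 [-6.000e-04  9.784e-01  2.065e-01]
 [-1.000e+00 -6.000e-04  1.000e-04]]
[ 1.12  0.73 -0.73  1.67  0.57  0.96  1.96]
shift cm [5.96 0.13 0.07] turn deg [-0.2   0.    0.03]
```

View pics/wrist6.png

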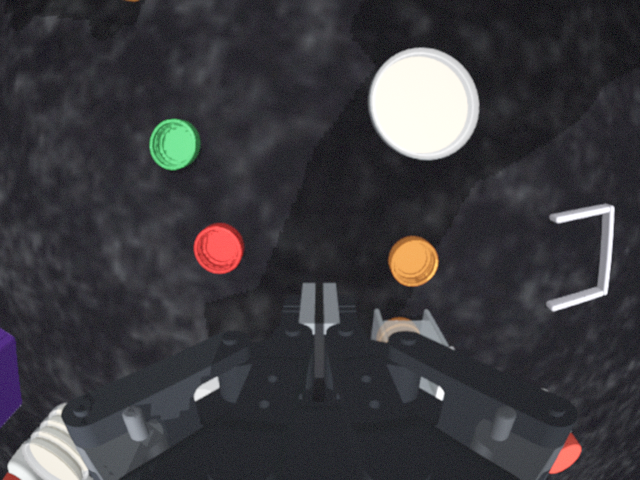

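{"name": "play_rows", "arguments": {"motion": [2, 0, 0, 0, 0, 0, 0, 4, 0, 0, 0, 0, 0, 0, 5.3, 0, 0, 0, 0, 0, 0, 5.9, 0, 0, 0, 0, 0, 0, 5.9, 0, 0, 0, 0, 0, 0, 5.9, 0.5, 0, 0, 0, 0, 0, 5.9, 1, 0, 0, 0, 0, 0, 5.9, 1.5, 0, 0, 0, 0, 0, 5.9, 1.8, 0, 0, 0, 0, 0, 5.9, 1.8, 0, 0, 0, 0, 0]}}

```text
time_s: 8.75
ee_pos: [0.4824, -0.3956, 0.0307]
eef_rot: [-0.165, 1.564, 0.165]
force: [0.4, -0.0, 0.3]
width: 0.0003
```

```bash
python3 - <<'E'
from h import *
st()
for n in ['wrist','scene']: grab(n,n+'7')
d=cv2.imread('pics/scene7.png'); cv2.imwrite('pics/scene7c.png',cv2.resize(d[200:320,240:400],None,fx=5,fy=5,interpolation=cv2.INTER_CUBIC))
E
```

```text
t 8.75 tip [ 0.4824 -0.3956  0.0057] F [ 0.4  -0.02  0.34] w 0.0003
[[ 2.000e-04 -2.083e-01  9.781e-01]
 [-2.000e-04  9.781e-01  2.083e-01]
 [-1.000e+00 -2.000e-04  2.000e-04]]
```

View pics/scene7c.png

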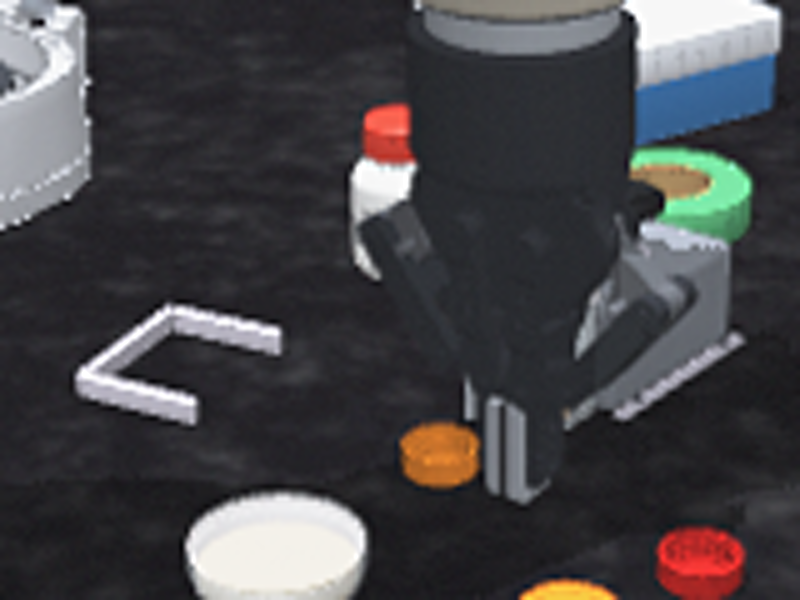

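View pics/wrist7.png

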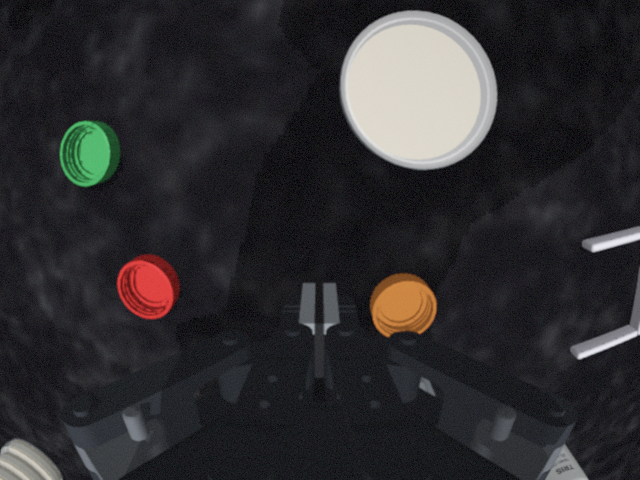

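```bash
python3 - <<'E'
from h import *
d=dict(np.load('wrist7.npz')); s=manip.sense();A=R.from_rotvec(s['eef_rot']).as_matrix()
(u,v),r=orange(d['frame'],(360,265,445,338)); p=fish(d,u,v,.008); print(u,v,r,p,'tool',((p-s['ee_pos'])@A).round(4))
for q in [(586,246),(574,352)]: print(fish(d,*q,.01))
E
```

```text
402.67913818359375 306.96099853515625 34.040306091308594 [ 0.47692379 -0.36146417  0.008     ] tool [0.0225 0.0352 0.0019]
[ 0.43132722 -0.27811754  0.01      ]
[ 0.48801033 -0.25460126  0.01      ]
```

{"name": "play_rows", "arguments": {"motion": [0, 0.4, 0.1, 0, 0, 0, 0, 0, 0.9, 0.1, 0, 0, 0, 0, 0, 1.5, 0.1, 0, 0, 0, 0, 0, 2.2, 0.1, 0, 0, 0, 0, 0, 2.9, 0.1, 0, 0, 0, 0, 0, 3.6, 0.1, 0, 0, 0, 0, 0, 4.3, 0.1, 0, 0, 0, 0, 0, 4.8, 0.1, 0, 0, 0, 0, 0, 5, 0.1, 0, 0, 0, 0, 0, 5, 0.1, 0, 0, 0, 0]}}

```text
time_s: 9.85
ee_pos: [0.4729, -0.3468, 0.0304]
eef_rot: [-0.165, 1.565, 0.164]
force: [0.7, -0.8, -0.2]
width: -0.0003
```

```bash
python3 - <<'E'
from h import *
st()
for n in ['wrist','scene']: grab(n,n+'8')
d=cv2.imread('pics/scene8.png'); cv2.imwrite('pics/scene8c.png',cv2.resize(d[200:320,240:400],None,fx=5,fy=5,interpolation=cv2.INTER_CUBIC))
d=dict(np.load('wrist8.npz')); s=manip.sense();A=R.from_rotvec(s['eef_rot']).as_matrix()
(u,v),r=orange(d['frame'],(340,255,445,345)); p=fish(d,u,v,.008); print(u,v,r,p,'tool',((p-s['ee_pos'])@A).round(4))
E
```

```text
t 9.85 tip [ 0.4729 -0.3469  0.0054] F [ 0.71 -0.75 -0.25] w -0.0003
[[ 0.000e+00 -2.079e-01  9.782e-01]
 [-1.000e-04  9.782e-01  2.079e-01]
 [-1.000e+00 -1.000e-04 -0.000e+00]]
368.7386474609375 306.7386474609375 34.04484939575195 [ 0.46990669 -0.32732647  0.008     ] tool [0.0223 0.0202 0.0012]
```

View pics/scene8c.png

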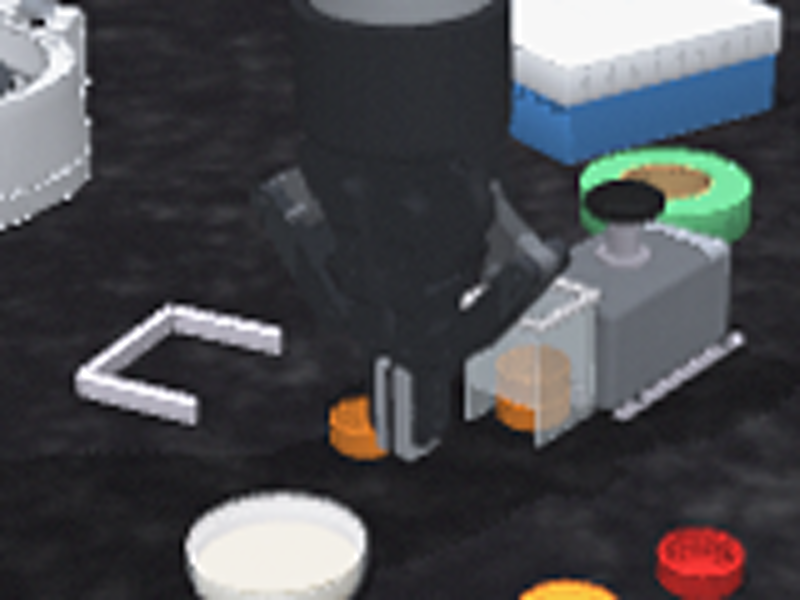

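View pics/wrist8.png

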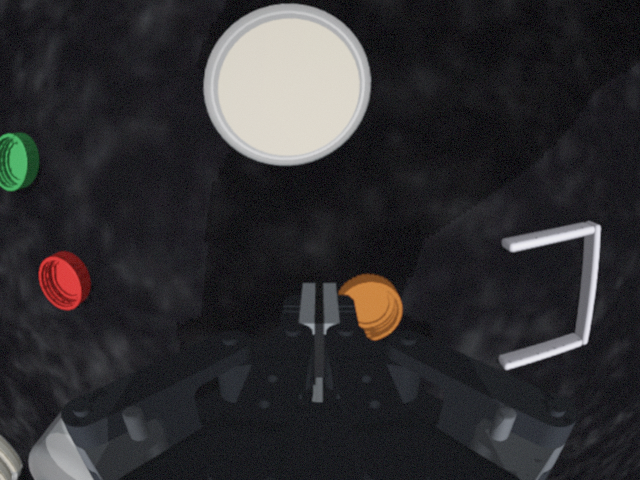

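The cap is against the finger at wrist (369,307), in line with the mouth, whose wall ends are at (508,244) and (505,362). Continuing.

{"name": "play_rows", "arguments": {"motion": [0, 0.5, 0, 0, 0, 0, 0, 0, 1.3, 0, 0, 0, 0, 0, 0, 2.3, 0, 0, 0, 0, 0, 0, 3.3, 0, 0, 0, 0, 0, 0, 4.3, 0, 0, 0, 0, 0, 0, 5.3, 0, 0, 0, 0, 0, 0, 6, 0, 0, 0, 0, 0, 0, 6.4, 0, 0, 0, 0, 0, 0, 6.6, 0, 0, 0, 0, 0, 0, 6.6, 0, 0, 0, 0, 0]}}

```text
time_s: 10.95
ee_pos: [0.4592, -0.2825, 0.0303]
eef_rot: [-0.164, 1.565, 0.164]
force: [-0.1, -0.2, -1.0]
width: -0.0002
```

```bash
python3 - <<'E'
from h import *
st()
for n in ['wrist','scene']: grab(n,n+'9')
d=cv2.imread('pics/scene9.png'); cv2.imwrite('pics/scene9c.png',cv2.resize(d[200:320,240:400],None,fx=5,fy=5,interpolation=cv2.INTER_CUBIC))
d=dict(np.load('wrist9.npz')); s=manip.sense();A=R.from_rotvec(s['eef_rot']).as_matrix()
(u,v),r=orange(d['frame'],(340,255,445,345)); p=fish(d,u,v,.008); print(u,v,r,p,'tool',((p-s['ee_pos'])@A).round(4))
E
```

```text
t 10.95 tip [ 0.4592 -0.2825  0.0053] F [-0.13 -0.24 -1.03] w -0.0002
[[-0.000e+00 -2.076e-01  9.782e-01]
 [-1.000e-04  9.782e-01  2.076e-01]
 [-1.000e+00 -1.000e-04 -0.000e+00]]
368.5389404296875 307.1897888183594 34.14715576171875 [ 0.45643333 -0.26301504  0.008     ] tool [0.0223 0.02   0.0014]
```

View pics/wrist9.png

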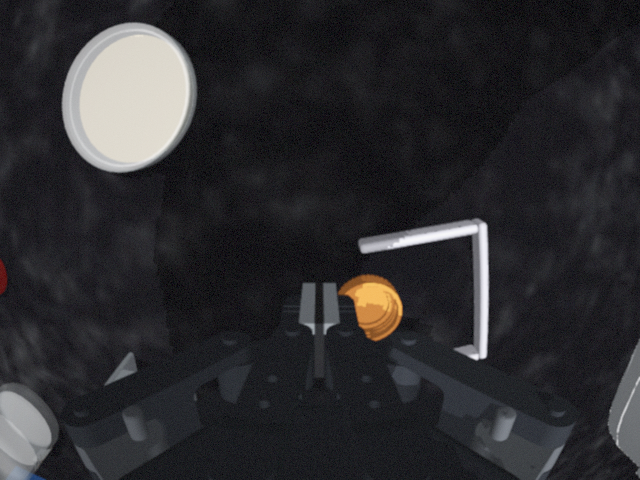

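View pics/scene9c.png

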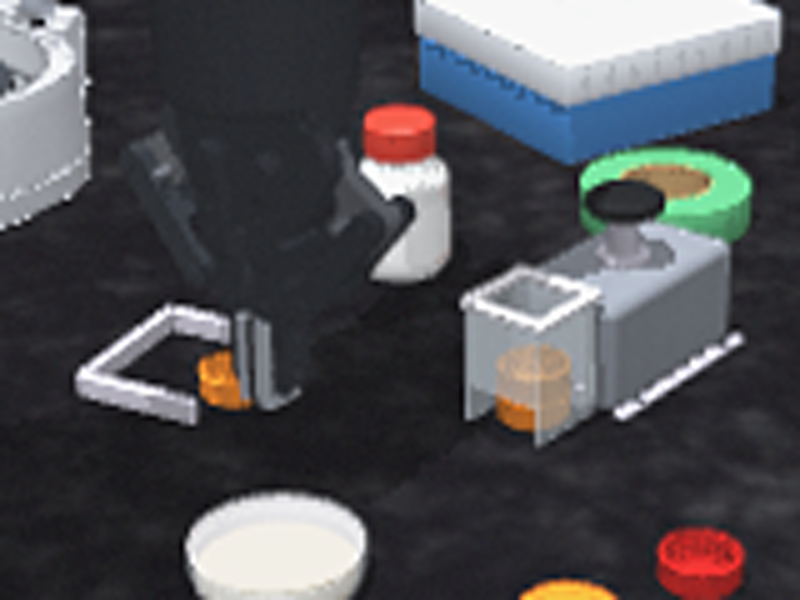

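{"name": "play_rows", "arguments": {"motion": [0, 0.4, 0, 0, 0, 0, 0, 0, 0.9, 0, 0, 0, 0, 0, 0, 1.5, 0, 0, 0, 0, 0, 0, 2.1, 0, 0, 0, 0, 0, 0, 2.6, 0, 0, 0, 0, 0, 0, 2.9, 0, 0, 0, 0, 0, 0, 3.0, 0, 0, 0, 0, 0, 0, 3.0, 0, 0, 0, 0, 0]}}

```text
time_s: 11.85
ee_pos: [0.453, -0.2531, 0.0303]
eef_rot: [-0.164, 1.565, 0.164]
force: [-0.0, -0.1, 0.0]
width: -0.0003
```

{"name": "play_rows", "arguments": {"motion": [0, -0.5, 0, 0, 0, 0, 0, 0, -1.5, 0, 0, 0, 0, 0, 0, -4, 0, 0, 0, 0, 0, -2, -6, 0, 0, 0, 0, 0, -5, -7, 0, 0, 0, 0, 0, -9, -9, 0, 0, 0, 0, 0, -13, -12, 0, 0, 0, 0, 0, -17, -16, 0, 0, 0, 0, 0, -18, -20, 0, 0, 0, 0, 0, -18, -24, 0, 0, 0, 0, 0]}}

```text
time_s: 12.85
ee_pos: [0.5032, -0.4922, 0.2141]
eef_rot: [-0.166, 1.561, 0.159]
force: [1.1, 0.1, -0.0]
width: 0.0001
```

```bash
python3 - <<'E'
from h import *
st()
for n in ['top','scene']: grab(n,n+'10')
d=cv2.imread('pics/scene10.png'); cv2.imwrite('pics/scene10c.png',cv2.resize(d[180:330,230:430],None,fx=4,fy=4,interpolation=cv2.INTER_CUBIC))
d=cv2.imread('pics/top10.png'); cv2.imwrite('pics/top10c.png',cv2.resize(d[130:330,230:450],None,fx=3,fy=3))
E
```

```text
t 12.85 tip [ 0.5033 -0.4923  0.1891] F [ 1.11  0.07 -0.01] w 0.0001
[[ 0.0038 -0.2053  0.9787]
 [-0.0042  0.9787  0.2054]
 [-1.     -0.0049  0.0029]]
```

View pics/scene10c.png

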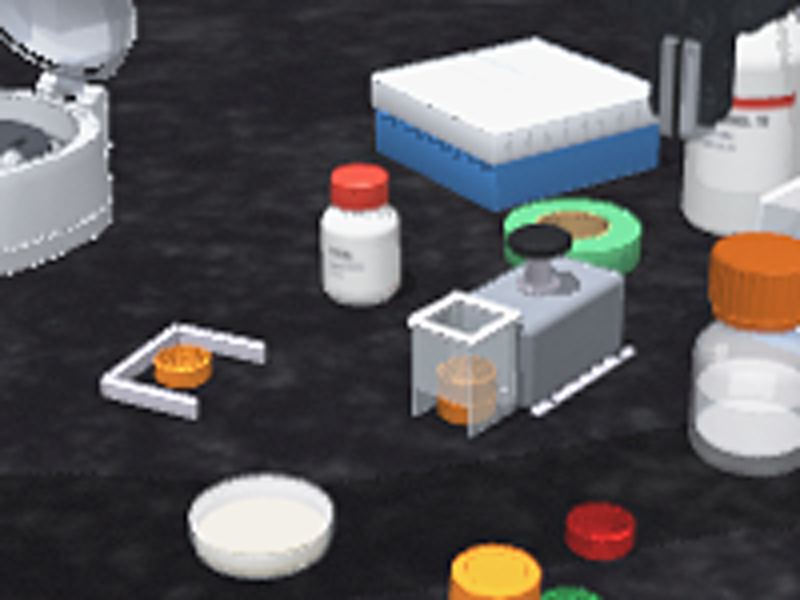

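View pics/top10c.png

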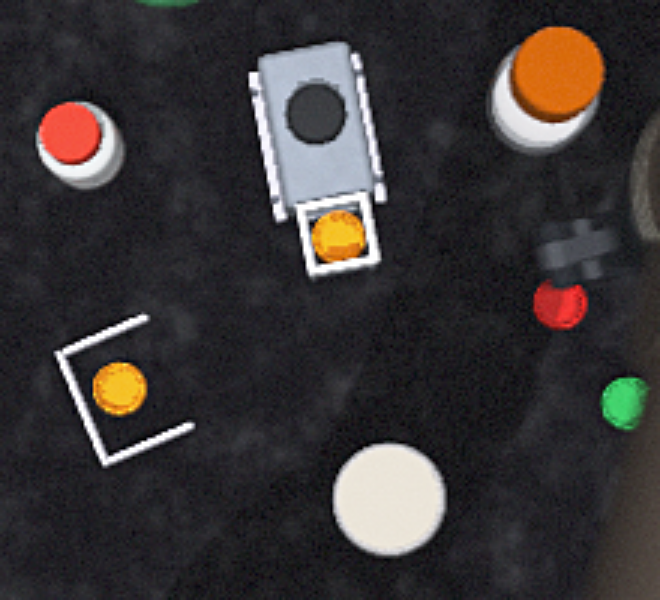

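{"name": "play_rows", "arguments": {"motion": [0, 0, 0, 0, 0, 0, 0, 0, 0, 0, 0, 0, 0, 0, 0, 0, 0, 0, 0, 0, 0]}}

```text
time_s: 13.25
ee_pos: [0.503, -0.4868, 0.2104]
eef_rot: [-0.165, 1.565, 0.166]
force: [0.3, -0.1, 0.6]
width: -0.0001
```

```bash
python3 - <<'E'
from h import *
d=grab('top','top11'); d0=dict(np.load('top0.npz'))
(u,v),r=orange(d['frame'],(245,230,300,290)); p=world(d,u,v,.009)[:2]*1000; o=np.array([449.1,-238.1]); ex=np.array([.924,.381]); ey=np.array([-.381,.924])
print('cap in bay mm',(p-o)@ex,(p-o)@ey,r)
for n,(x0,y0,x1,y1) in dict(reag=(235,150,280,200),bot=(385,130,436,190),petri=(335,270,385,320)).items():
    print(n,np.abs(d['frame'][y0:y1,x0:x1].astype(int)-d0['frame'][y0:y1,x0:x1]).mean(), (np.abs(d['frame'][y0:y1,x0:x1].astype(int)-d0['frame'][y0:y1,x0:x1]).max(-1)>80).sum())
s=manip.sense(); print(s['time_s'],np.abs(s['joint_vel']).max())
print(manip.finish_job())
E
```

```text
cap in bay mm 1.5022626027926638 4.12321570415262 9.06816577911377
reag 5.153925925925926 3
bot 12.86830065359477 0
petri 5.694133333333333 0
13.3 0.004008050910369149
the job is handed in; nothing more can be done
None
```

The job is handed in at 13.3 s of robot time, with one cap ejected and now entirely inside the stop.

- **Press:** I pressed the plunger once to its stop. The tip force rose to about 24 N, well above the 6 N spring, with the tip at 50 mm. On release the plunger came back up and the ram retracted. The other two caps are still in the magazine.
- **Change of plan:** I first meant to cradle the cap between two slightly open fingers. The depth check showed the gripper knuckles could rub against the magazine, so I turned the tool 90° and pushed with the flat back of the closed fingers. The cap was never gripped or lifted.
- **Final position:** In the last top view the cap's centre is about 1.5 mm in x and 4 mm in y from the stop's centre. It stays fully inside as long as it is within ±16 mm in x and ±11 mm in y. The arm is clear of everything.
- **Bystanders:** Comparing the first and last top views shows no sign that the white bottle, the clear bottle or the petri dish moved. The clear bottle's area differed a little more than the others, which I put down to the arm's shadow.
- **Disagreement:** The wrist camera placed the petri dish about 5 mm, and the bay about 2–7 mm, away from the top camera's measurement. I used the top camera for the bay and the dispenser.

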